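Lock a filter cartridge into the fume extractor

TASK

Fit the white filter cartridge with the blue handle bar into the round metal neck of the solder fume extractor: feel for the slots with its two lugs, press it in gently against the spring, turn it clockwise until it locks, and let go so that it stays held down, upright, in the neck. The neck may be swivelled to either side on its housing, and the collar cracks if it is pushed or twisted hard. Leave everything else on the bench where it is.

Things in the scene. Friction and masses are not known exactly. Their poses are not given: they have to be found in the camera images.
- filter: Loose filter cartridge, about 0.2 kg, standing on the bench. Origin: centre of its underside, z up its axis. Grey spigot 48 mm in diameter, z 0 to 25 mm, its foot bevelled 3 mm; above it a white ribbed drum 68 mm in diameter, z 25 to 55 mm; on top the blue handle bar. Half a turn makes no difference.
- filter_bar (a point): Centre of the blue handle bar, the place to grasp, 71 mm above the cartridge's underside. The bar is 56 mm long (cartridge's x), 16 mm thick (y) and 32 mm high (z 55 to 87 mm); beside it is the flat top of the drum.
- filter_lug (a point): Outer end of one of two equal lugs on the spigot, at the cartridge's +x and -x, so below the ends of the bar. Each is 10 mm wide, reaches 31 mm from the axis, and is 5 mm thick (6 to 11 mm above the underside; point at 8.5 mm).
- extractor: Fume extractor, fixed: white box 160 x 160 mm, 70 mm high; origin at the centre of its underside, x to its back. On top, on the same axis, an aluminium neck 78 mm in diameter, 30 mm high, swivelled about the axis by up to 23 degrees either way (not measured, differs each time) and stiff there. The cartridge must load it with under 60 N, all contacts added up.
- neck_mouth (a point): Centre of the neck's open top, level with its rim, 100 mm above the bench; axes as the extractor's. Bore 51 mm. Two slots 14 mm wide pass the lugs through the flange; with no swivel they lie at +x and -x. Blue marks on the rim show the slots, red marks the lugs' locked places. Out of line, the lugs rest on the flange with the cartridge's underside 6 mm below this point.
- plunger_top (a point): Centre of the sprung plunger in the neck at its rest height, 10 mm below the mouth (fixed point). With the lugs in the slots the underside meets the plunger here: 3.5 N, then 350 N per m more, damped. The stroke ends firmly, drum on rim, with the underside 25 mm below the mouth (about 9 N). If not locked, the spring lifts the cartridge back to here or higher.
- lock_level (a point): Point on the neck's axis, 16 mm below the mouth: where the underside stays once locked. Pressed 21 to 25 mm below the mouth, the cartridge turns clockwise only (seen from above), to end stops about 56 degrees from the slots. Let up at 44 to 56 degrees, the spring lifts the lugs 5 mm into recesses, which hold them; the recesses leave about 6 degrees of play either way.
- marker: Bystander: a black marker pen with white cap, 120 mm long, 16 mm thick, lying along its x.
- board_pcb: Bystander: a green circuit board, 60 x 90 mm, lying flat.
- spool: Bystander: a solder spool lying flat, 60 mm in diameter, 26 mm high.
- flux: Bystander: a small amber bottle with a red cap, 40 mm in diameter, 90 mm high.
- tin: Bystander: a black tip-cleaner tin with brass wool, 64 mm in diameter, 50 mm high.
- driver: Bystander: a blue screwdriver, 170 mm long, lying along its x.
- cup: Bystander: a white cup, 72 mm in diameter, 90 mm high.

How it is judged (in metres and radians):
On the way, in this order (a step that is already met when the one before it is completed fails the run):
1. the cartridge is lifted off the bench (height (world z) of filter above 0.04 m), for 0.1 s.
2. the lugs are pressed through the slots, below the flange (z of filter in the frame of neck_mouth below -0.0195 m and horizontal distance between filter and neck_mouth below 0.005 m and angle between filter's own z axis and vertical below 0.12 rad), for 0.1 s.
At the end, for the whole second after the job is handed in: The cartridge sits locked in the neck, released and at rest: its underside 13.5 to 18.5 mm below the neck's mouth (16 mm when the lugs are in the locking recesses), within 5 mm of the neck's axis and upright within 0.1 rad (z of filter in the frame of neck_mouth between -0.0185 and -0.0135 m and horizontal distance between filter and neck_mouth below 0.005 m and angle between filter's own z axis and vertical below 0.1 rad and linear speed of filter below 0.02 m/s); the robot touches nothing.
It fails at once if the cartridge is pushed or twisted against the neck with more than 60 N (the spring's own snap into the locking recesses does not count) (contact force between filter and extractor above 60 N and (z of filter in the frame of neck_mouth below -0.0185 m or z of filter in the frame of neck_mouth above -0.0135 m)).
It fails at once if the cartridge is tipped over (angle between filter's own z axis and vertical above 0.6 rad).
It fails at once if a bystander is moved by more than 25 mm (distance of any of marker, board_pcb, spool, flux, tin, driver, cup from where it was at the start of the episode above 0.025 m).
It also fails if it takes over 72 s, if anything falls off the work surface, if the arm or the gripper's body presses on something with over 40 N, if the wrist force passes 120 N, or if a joint passes its speed limit or range.

ROBOT

A 6-joint arm with a two-finger parallel gripper is mounted at the origin on the work surface. World frame = base frame: x ahead of the robot, y to its left, z up, the work surface at z = 0. Lengths are in mm, angles in rad, forces in N, time in s.
With the tool pointing down it reaches from about 350 to 775 mm from the base axis. Payload 7.3 kg.
Tool frame: the origin (TCP) lies at the very end of the fingers, on their centre line; the grasp point (between the pads) lies 19 mm behind it; z points along the fingers, y is the line along which they close (so a half turn about z gives the same grasp; the last joint's range is limited). The gripper opens to 92 mm and grips with 3 to 60 N. Pads are 19 mm wide; open, the fingers measure 130 mm over their backs; the gripper's body (75 mm by 190 mm) begins 47 mm behind the grasp point.
Start: joints at [-1.419, 0.342, 1.524, -0, 1.275, -0.146], TCP at [154.067, -501.905, 226.741] pointing down, gripper open.
Joint ranges: [-2.53, 2.53], [-0.77, 2.02], [0.04, 2.7], [-1, 4.14], [0.28, 2.66], [-3.11, 3.11]. Speed limits (rad/s): [2.57, 2.57, 3.14, 3.14, 3.14, 3.14].

INTERFACE

Orientations are given as [roll, pitch, yaw] about the fixed x, y, z axes, in that order (R = Rz(yaw) Ry(pitch) Rx(roll)).
In Python, from plant import bot gives the robot as it stands.
- The arm moves only by the tool jog_arm, never from a script. Its argument "targets" is a list of rows, each an object with "xyz": the shift along the tool's x, y, z as a fraction of full scale, a list of three; "spin": the turn about the tool's z as a fraction of full scale. In form: [{"xyz": [x, y, z], "spin": spin}, ...]. A call has exactly 10 rows; each row shifts and turns the commanded pose from where the row before left it, along the tool's axes as they then stand; what a row does not reach is not made up. Full scale, the value 1, is 80 mm for a shift and 0.1 rad for a turn. A row lasts 1/8 s, in which the tool goes at most 62.5 mm and 10.7 degrees, less where a joint would pass 70% of its speed; a pose out of reach is approached as far as the arm can. A call with a number of a shift or a turn outside -1 to 1 is refused whole. A call with a gripper value outside its range is refused whole. "gripper" is the opening in per cent of the stroke, from 0 (shut) to 100 (fully open), set as the call begins (left out, the last holds). The fingers move at their own pace and stop on an object; the grip force is fixed at half the most. Time passes only in rows, so rows that do not move let the fingers close, or fill a call up. It gives the time, the measured TCP pose, the force, the opening and the grip force at its end, in the units of the state.
- bot.get_obs(): the state, without advancing time (a new reading comes with each control period).
- bot.capture(name): name is "scene" or "top"; returns the picture (480x640x3 uint8, blue, green, red); there is no depth.
- bot.get_calibration(name): a dict with "vfov" (degrees; the focal length in pixels is half the picture's height over the tangent of half this angle, whatever the lens; pixels are square), "cx", "cy" (the principal point, pixels), "eye" and "rotation" of the camera in the world. Camera axes: x right, y down, z forward; pixel columns grow to the right and rows downward; lengths in mm; the calibration is good to about 2 mm. A picture is of the moment at which its call begins. get_calibration takes no time and is no camera call.
- bot.close_job(): hands the job in; it is judged then, once.
The state is a dict: "time": time; "joint_positions": joint angles; "dq": joint speeds; "tau": joint torques, N m; "tool_pos": TCP position; "tcp_rot": TCP orientation; "contact_force": force on the tool from outside, world axes, zero at the start; "moment": the same for the moment, N m; "grip_width": finger opening in mm; "finger_force": force on a finger pad.
Only numpy, scipy, OpenCV 4.12 (cv2) and the standard library are available. Lean on these libraries where they do the work, as an engineer would, in place of code of your own. Each camera call takes 0.05 s, during which the arm holds its last target. There are 200 camera calls.

## Working session

There is one attempt and no reset: what is moved stays moved. The work goes in short steps, Python scripts to look and compute and a tool call to move; the robot and the scene stay as the last step left them, time stands still between calls to the robot, and variables do not carry over. Pictures are saved under pics/ and viewed, at most 10 in all, crops included, and the job is handed in when it is done.

Besides the shell and the picture viewer there is one more tool, called by a JSON object that holds its "method" and its "body". jog_arm: Moves the arm, as the interface text tells. Shift numbers are shares of 80 mm and turn numbers shares of 0.1 rad, none past 1 either way. Its arguments: {"type":"object","properties":{"targets":{"type":"array","items":{"type":"object","properties":{"xyz":{"type":"array","items":{"type":"number"}},"spin":{"type":"number"}}}},"gripper":{"type":"number"}},"required":["targets"]}

```bash
mkdir -p pics
python3 - <<'E'
from plant import bot
import cv2
for n in("scene","top"):
    cv2.imwrite(f"pics/{n}0.png",bot.capture(n)); print(n,bot.get_calibration(n))
o=bot.get_obs(); print({k:o[k] for k in("time","tool_pos","tcp_rot","grip_width","contact_force")})
E
```

```text
scene {'vfov': 55.28757017994247, 'cx': 328.39788496678494, 'cy': 245.11016462832745, 'eye': array([1524.61098787, -129.51004033,  735.24124342]), 'rotation': array([-2.14082317,  0.01481767,  1.42216889])}
top {'vfov': 46.508021236320424, 'cx': 328.25428174098056, 'cy': 242.91223500522358, 'eye': array([ 483.38234282,    5.43315466, 1296.26351856]), 'rotation': array([-3.07541809, -0.00769999, -1.54476814])}
{'time': 0.1, 'tool_pos': array([ 153.97642576, -501.54169946,  226.1425015 ]), 'tcp_rot': array([-3.14028692e+00, -1.65658092e-04,  2.97753250e-01]), 'grip_width': 91.68656013067893, 'contact_force': array([-0.18572958,  0.36722746, -0.88983055])}
```

View pics/top0.png

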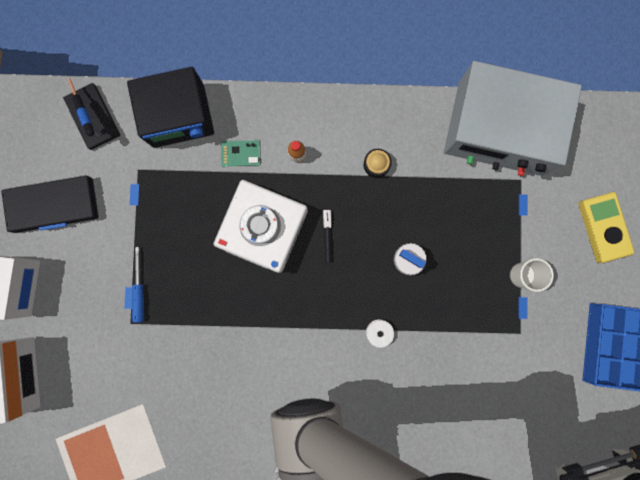

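View pics/scene0.png

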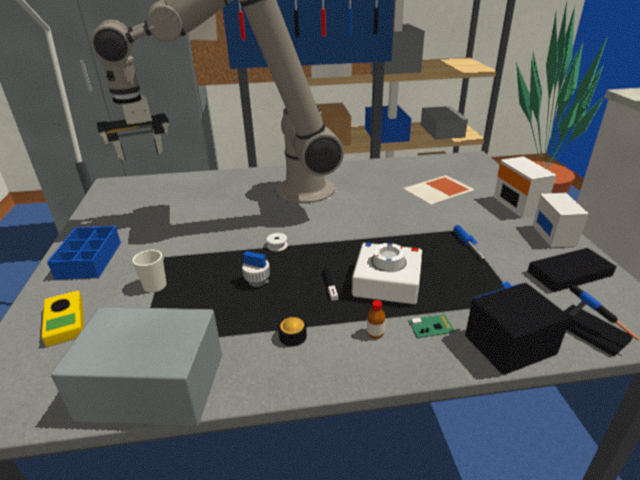

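The top view shows the filter at about (410,259), with its blue bar near (411,258). The neck is at about (259,224), and the pen lies between them at (328,235). I'll enlarge both.

Run:
```python
import cv2,numpy as np
im=cv2.imread("pics/top0.png")
a=cv2.resize(im[174:274,210:310],(590,590),interpolation=cv2.INTER_CUBIC) # x5.9
cv2.imwrite("pics/neck.png",a)
b=cv2.resize(im[234:284,385:435],(400,400),interpolation=cv2.INTER_CUBIC) # x8
s=cv2.imread("pics/scene0.png")
c=cv2.resize(s[240:295,232:282],(400,440),interpolation=cv2.INTER_CUBIC) # x8
m=np.zeros((440,800,3),np.uint8); m[:400,:400]=b; m[:,400:]=c
cv2.imwrite("pics/filt.png",m)
```

```text
(no output)
```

View pics/neck.png

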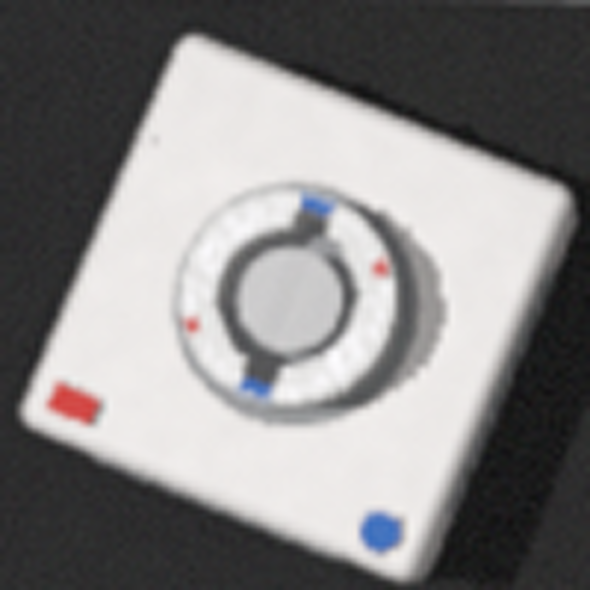

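View pics/filt.png

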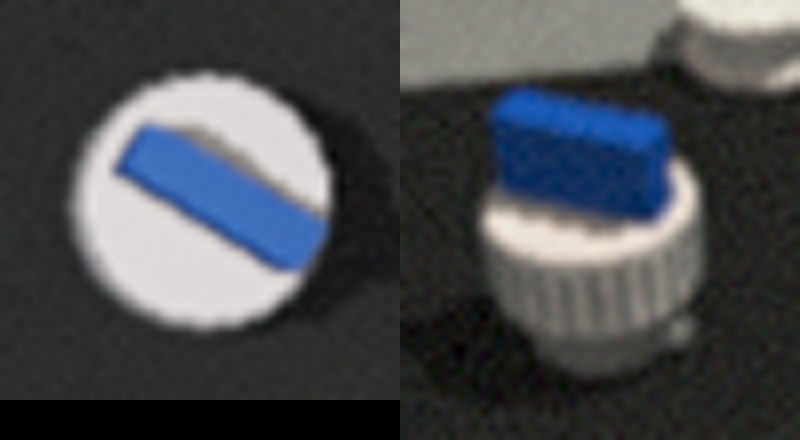

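The neck crop puts the blue slot marks at (318,205) and (256,388) and the red marks at (381,268) and (193,325). In the filter crop, the bar's top corners are about (147,124), (327,213), (291,271) and (118,172), and the drum outline is centred near (201,201).

```bash
cat > h.py <<'E'
import numpy as np
from scipy.spatial.transform import Rotation as R
from plant import bot
def ray(n,uv,z):
    c=bot.get_calibration(n); f=240/np.tan(np.radians(c["vfov"]/2)); uv=np.atleast_2d(uv).astype(float)
    d=np.c_[(uv[:,0]-c["cx"])/f,(uv[:,1]-c["cy"])/f,np.ones(len(uv))]@R.from_euler("xyz",c["rotation"]).as_matrix().T
    return c["eye"]+d*((z-c["eye"][2])/d[:,2])[:,None]
def crop(uv,s,o): return (np.array(uv,float)+.5)/s-.5+np.array(o)
E
python3 - <<'E'
from h import *
np.set_printoptions(precision=1,suppress=True)
deg=lambda v:np.degrees(np.arctan2(v[1],v[0]))
b=ray("top",crop([(318,205),(256,388)],5.9,(210,174)),100); r=ray("top",crop([(381,268),(193,325)],5.9,(210,174)),100)
print("blue",b,np.linalg.norm(b[0]-b[1]),deg(b[0]-b[1])); print("red",r,np.linalg.norm(r[0]-r[1]),deg(r[0]-r[1])); print("c",b.mean(0),r.mean(0))
k=ray("top",crop([(190,34),(575,192),(415,580),(24,415)],5.9,(210,174)),70)
print("box",k,k.mean(0),[(np.linalg.norm(k[i]-k[i-1]),deg(k[i]-k[i-1])) for i in range(4)])
q=ray("top",crop([(147,124),(327,213),(291,271),(118,172)],8,(385,234)),87)
print("bar",q.mean(0),[(np.linalg.norm(q[i]-q[i-1]),deg(q[i]-q[i-1])) for i in range(4)])
d=ray("top",crop([(201,201)],8,(385,234)),52);print("drum",d)
s=ray("scene",crop([(103,92),(270,124),(268,145),(95,112)],8,(232,240)),87);print("bar scene",s,s.mean(0))
# neck in scene: rim centre ellipse guess
print("neck scene",ray("scene",[(390,255)],100))
m=ray("top",[(327,211),(329,262)],12); print("pen",m)
E
```

```text
blue [[633.8 139.7 100. ]
 [566.3 159.9 100. ]] 70.50808709618732 -16.699610364808688
red [[611.3 116.  100. ]
 [588.6 183.6 100. ]] 71.38517303817244 -71.47474451400677
c [600.  149.8 100. ] [600.  149.8 100. ]
box [[700.8 193.2  70. ]
 [645.1  47.1  70. ]
 [498.4 102.3  70. ]
 [556.  249.7  70. ]] [600.1 148.1  70. ] [(np.float64(155.48936236055803), np.float64(-21.314683001887662)), (np.float64(156.39993937389613), np.float64(-110.88821368828826)), (np.float64(156.6815188953713), np.float64(159.35067905728332)), (np.float64(158.21507164430878), np.float64(68.67898971734282))]
bar [ 535.9 -184.5   87. ] [(np.float64(15.28814106566594), np.float64(-30.001039043492433)), (np.float64(54.28964606339139), np.float64(-114.90815214178856)), (np.float64(18.59382588213036), np.float64(149.1630110763241)), (np.float64(53.82538262390196), np.float64(61.612514884078315))]
drum [[ 535.6 -184.5   52. ]]
bar scene [[ 514.  -207.2   87. ]
 [ 541.9 -154.5   87. ]
 [ 553.8 -155.5   87. ]
 [ 525.4 -209.7   87. ]] [ 533.8 -181.7   87. ]
neck scene [[614.  151.6 100. ]]
pen [[642.6   2.6  12. ]
 [524.8  -5.1  12. ]]
```

The measurements agree with the given sizes. The neck axis is at (600,150) with the slots along about -16.7° (or 163.3°), and the red marks are about 55° clockwise from them. The filter is at (535.5,-184.3), with its bar along about 63.3°.

The grasp yaw will be 1.105 rad, and I'll insert at a yaw of about 2.85 so the last joint stays mid-range. First I'll spin the tool, then move it over the filter.

{"method": "jog_arm", "body": {"targets": [{"xyz": [0, 0, 0], "spin": -1}, {"xyz": [0, 0, 0], "spin": -1}, {"xyz": [0, 0, 0], "spin": -1}, {"xyz": [0, 0, 0], "spin": -1}, {"xyz": [0, 0, 0], "spin": -1}, {"xyz": [0, 0, 0], "spin": -1}, {"xyz": [0, 0, 0], "spin": -1}, {"xyz": [0, 0, 0], "spin": -1}, {"xyz": [0, 0, 0], "spin": -0.07}, {"xyz": [0, 0, 0], "spin": 0}], "gripper": 70}}

```text
time: 1.35
tool_pos: [154.1, -501.8, 226.6]
tcp_rot: [-3.141, -0.0, 1.103]
contact_force: [-1.0, -0.4, -0.2]
grip_width: 64.3
finger_force: 0.0
```

{"method": "jog_arm", "body": {"targets": [{"xyz": [0.569, 0.248, 0], "spin": 0}, {"xyz": [0.569, 0.248, 0], "spin": 0}, {"xyz": [0.569, 0.248, 0], "spin": 0}, {"xyz": [0.569, 0.248, 0], "spin": 0}, {"xyz": [0.569, 0.248, 0], "spin": 0}, {"xyz": [0.569, 0.248, 0], "spin": 0}, {"xyz": [0.569, 0.248, 0], "spin": 0}, {"xyz": [0.569, 0.248, 0], "spin": 0}, {"xyz": [0.569, 0.248, 0], "spin": 0}, {"xyz": [0.569, 0.248, 0], "spin": 0}]}}

```text
time: 2.6
tool_pos: [537.0, -183.2, 226.7]
tcp_rot: [3.141, 0.0, 1.103]
contact_force: [0.2, -0.4, 0.9]
grip_width: 64.5
finger_force: 0.0
```

{"method": "jog_arm", "body": {"targets": [{"xyz": [0, 0, 0.3], "spin": 0}, {"xyz": [0, 0, 0.3], "spin": 0}, {"xyz": [0, 0, 0.2], "spin": 0}, {"xyz": [0, 0, 0], "spin": 0}, {"xyz": [0, 0, 0], "spin": 0}, {"xyz": [0, 0, 0], "spin": 0}, {"xyz": [0, 0, 0], "spin": 0}, {"xyz": [0, 0, 0], "spin": 0}, {"xyz": [0, 0, 0], "spin": 0}, {"xyz": [0, 0, 0], "spin": 0}]}}

```text
time: 3.85
tool_pos: [535.8, -184.4, 162.7]
tcp_rot: [3.142, 0.0, 1.105]
contact_force: [-0.4, 0.1, -0.1]
grip_width: 64.3
finger_force: 0.0
```

{"method": "jog_arm", "body": {"targets": [{"xyz": [0, 0, 0.25], "spin": 0}, {"xyz": [0, 0, 0.25], "spin": 0}, {"xyz": [0, 0, 0.25], "spin": 0}, {"xyz": [0, 0, 0.2], "spin": 0}, {"xyz": [0, 0, 0.15], "spin": 0}, {"xyz": [0, 0, 0.1], "spin": 0}, {"xyz": [0, 0, 0.1], "spin": 0}, {"xyz": [0, 0, 0], "spin": 0}, {"xyz": [0, 0, 0], "spin": 0}, {"xyz": [0, 0, 0], "spin": 0}]}}

```text
time: 5.1
tool_pos: [536.1, -184.5, 59.2]
tcp_rot: [3.141, 0.0, 1.105]
contact_force: [-0.6, -0.1, -0.3]
grip_width: 64.2
finger_force: 0.0
```

{"method": "jog_arm", "body": {"targets": [{"xyz": [0, 0, 0], "spin": 0}, {"xyz": [0, 0, 0], "spin": 0}, {"xyz": [0, 0, 0], "spin": 0}, {"xyz": [0, 0, 0], "spin": 0}, {"xyz": [0, 0, 0], "spin": 0}, {"xyz": [0, 0, 0], "spin": 0}, {"xyz": [0, 0, 0], "spin": 0}, {"xyz": [0, 0, 0], "spin": 0}, {"xyz": [0, 0, 0], "spin": 0}, {"xyz": [0, 0, 0], "spin": 0}], "gripper": 0}}

```text
time: 6.35
tool_pos: [535.8, -184.4, 58.7]
tcp_rot: [-3.141, 0.0, 1.105]
contact_force: [-0.7, -0.2, -1.1]
grip_width: 16.1
finger_force: 30.0
```

{"method": "jog_arm", "body": {"targets": [{"xyz": [0, 0, -0.1], "spin": 0}, {"xyz": [0, 0, -0.2], "spin": 0}, {"xyz": [0, 0, -0.3], "spin": 0}, {"xyz": [0, 0, -0.4], "spin": 0}, {"xyz": [0, 0, -0.4], "spin": 0}, {"xyz": [0, 0, -0.3], "spin": 0}, {"xyz": [0, 0, -0.1], "spin": 0}, {"xyz": [0, 0, 0], "spin": 0}, {"xyz": [0, 0, 0], "spin": 0}, {"xyz": [0, 0, 0], "spin": 0}]}}

```text
time: 7.6
tool_pos: [535.4, -184.2, 201.7]
tcp_rot: [-3.14, 0.0, 1.105]
contact_force: [0.2, 0.7, -1.8]
grip_width: 15.5
finger_force: 30.0
```

{"method": "jog_arm", "body": {"targets": [{"xyz": [0, 0, 0], "spin": -0.5}, {"xyz": [0, 0, 0], "spin": -1}, {"xyz": [0, 0, 0], "spin": -1}, {"xyz": [0, 0, 0], "spin": -1}, {"xyz": [0, 0, 0], "spin": -1}, {"xyz": [0, 0, 0], "spin": -1}, {"xyz": [0, 0, 0], "spin": -1}, {"xyz": [0, 0, 0], "spin": -1}, {"xyz": [0, 0, 0], "spin": -1}, {"xyz": [0, 0, 0], "spin": -1}]}}

```text
time: 8.85
tool_pos: [535.6, -184.3, 202.0]
tcp_rot: [-3.141, -0.001, 2.058]
contact_force: [-0.6, -0.5, -1.2]
grip_width: 15.7
finger_force: 30.0
```

{"method": "jog_arm", "body": {"targets": [{"xyz": [0, 0, 0], "spin": -1}, {"xyz": [0, 0, 0], "spin": -1}, {"xyz": [0, 0, 0], "spin": -1}, {"xyz": [0, 0, 0], "spin": -1}, {"xyz": [0, 0, 0], "spin": -1}, {"xyz": [0, 0, 0], "spin": -1}, {"xyz": [0, 0, 0], "spin": -1}, {"xyz": [0, 0, 0], "spin": -0.6}, {"xyz": [0, 0, 0], "spin": -0.35}, {"xyz": [0, 0, 0], "spin": 0}]}}

```text
time: 10.1
tool_pos: [535.7, -184.4, 202.4]
tcp_rot: [3.142, -0.001, 2.849]
contact_force: [-0.3, -0.1, -1.0]
grip_width: 16.0
finger_force: 30.0
```

{"method": "jog_arm", "body": {"targets": [{"xyz": [0.02, 0.2, 0], "spin": 0}, {"xyz": [0.04, 0.4, 0], "spin": 0}, {"xyz": [0.06, 0.6, 0], "spin": 0}, {"xyz": [0.07, 0.7, 0], "spin": 0}, {"xyz": [0.07, 0.7, 0], "spin": 0}, {"xyz": [0.07, 0.7, 0], "spin": 0}, {"xyz": [0.06, 0.5, 0], "spin": 0}, {"xyz": [0.03, 0.3, 0], "spin": 0}, {"xyz": [0.01, 0.13, 0], "spin": 0}, {"xyz": [0, 0, 0], "spin": 0}]}}

```text
time: 11.35
tool_pos: [600.0, 150.2, 202.5]
tcp_rot: [-3.141, -0.0, 2.851]
contact_force: [0.9, -0.6, -1.0]
grip_width: 16.3
finger_force: 30.0
```

Run:
```python
import cv2,numpy as np
from plant import bot
t=bot.capture("top");s=bot.capture("scene");cv2.imwrite("pics/t1.png",t);cv2.imwrite("pics/s1.png",s)
m=np.hstack([cv2.resize(t[170:290,200:320],(400,400),interpolation=cv2.INTER_CUBIC),cv2.resize(s[160:280,330:450],(400,400),interpolation=cv2.INTER_CUBIC)])
cv2.imwrite("pics/m1.png",m); o=bot.get_obs(); print(o["time"],o["tool_pos"],o["tcp_rot"],o["joint_positions"],o["contact_force"],o["moment"])
```

```text
11.45 [600.08475111 148.84813987 202.64866551] [-3.14103596e+00 -1.42887238e-04  2.84900139e+00] [ 1.19485462e-01  5.32700916e-01  1.28602380e+00 -4.67104045e-04
  1.32322186e+00 -1.15860510e+00] [ 0.07314308 -0.32262366 -2.45566751] [ 0.06007275 -0.15693831  0.01473092]
```

View pics/m1.png

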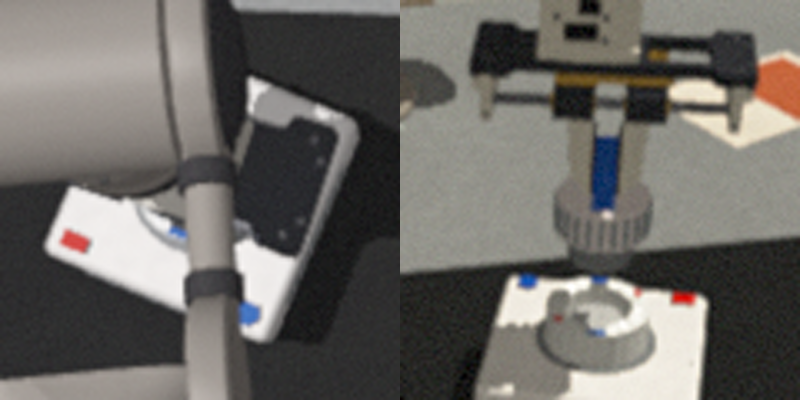

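The filter hangs upright about 44 mm above the neck, with its bar pointing along the slot line. I'll lower it to just above the rim and then creep down while reading the forces.

{"method": "jog_arm", "body": {"targets": [{"xyz": [0, 0, 0.1], "spin": 0}, {"xyz": [0, 0, 0.2], "spin": 0}, {"xyz": [0, 0, 0.15], "spin": 0}, {"xyz": [0, 0, 0.06], "spin": 0}, {"xyz": [0, 0, 0.01], "spin": 0}, {"xyz": [0, 0, 0], "spin": 0}, {"xyz": [0, 0, 0], "spin": 0}, {"xyz": [0, 0, 0], "spin": 0}, {"xyz": [0, 0, 0], "spin": 0}, {"xyz": [0, 0, 0], "spin": 0}]}}

```text
time: 12.7
tool_pos: [600.3, 149.6, 161.1]
tcp_rot: [-3.142, 0.0, 2.85]
contact_force: [-0.2, -1.3, -2.2]
grip_width: 16.1
finger_force: 30.0
```

{"method": "jog_arm", "body": {"targets": [{"xyz": [0, 0, 0.01], "spin": 0}, {"xyz": [0, 0, 0.01], "spin": 0}, {"xyz": [0, 0, 0.01], "spin": 0}, {"xyz": [0, 0, 0.01], "spin": 0}, {"xyz": [0, 0, 0.01], "spin": 0}, {"xyz": [0, 0, 0.01], "spin": 0}, {"xyz": [0, 0, 0], "spin": 0}, {"xyz": [0, 0, 0], "spin": 0}, {"xyz": [0, 0, 0], "spin": 0}, {"xyz": [0, 0, 0], "spin": 0}]}}

```text
time: 13.95
tool_pos: [600.3, 149.6, 156.3]
tcp_rot: [-3.142, 0.0, 2.85]
contact_force: [0.2, 0.5, -2.5]
grip_width: 16.0
finger_force: 30.0
```

{"method": "jog_arm", "body": {"targets": [{"xyz": [0, 0, 0.01], "spin": 0}, {"xyz": [0, 0, 0.01], "spin": 0}, {"xyz": [0, 0, 0.01], "spin": 0}, {"xyz": [0, 0, 0.01], "spin": 0}, {"xyz": [0, 0, 0.01], "spin": 0}, {"xyz": [0, 0, 0], "spin": 0}, {"xyz": [0, 0, 0], "spin": 0}, {"xyz": [0, 0, 0], "spin": 0}, {"xyz": [0, 0, 0], "spin": 0}, {"xyz": [0, 0, 0], "spin": 0}]}}

```text
time: 15.2
tool_pos: [600.4, 150.0, 154.6]
tcp_rot: [3.141, 0.002, 2.85]
contact_force: [-3.7, 0.6, 13.0]
grip_width: 16.2
finger_force: 30.0
```

Run:
```python
from plant import bot
o=bot.get_obs(); print(o["time"],o["tool_pos"],o["contact_force"],o["moment"])
```

```text
15.2 [600.36573461 149.96018501 154.56634252] [-3.71113741  0.59826289 12.97193959] [ 0.16495835  0.82071253 -0.04996262]
```

Contact came early, at TCP z 154.6, with a push toward -x. That suggests the cartridge sits about 1 to 2 mm too far toward +x. I'll back off, shift along the slot line and feel again.

{"method": "jog_arm", "body": {"targets": [{"xyz": [0, 0, -0.02], "spin": 0}, {"xyz": [0, 0, -0.02], "spin": 0}, {"xyz": [0.019, 0, 0], "spin": 0}, {"xyz": [0, 0, 0], "spin": 0}, {"xyz": [0, 0, 0.01], "spin": 0}, {"xyz": [0, 0, 0.01], "spin": 0}, {"xyz": [0, 0, 0.01], "spin": 0}, {"xyz": [0, 0, 0], "spin": 0}, {"xyz": [0, 0, 0], "spin": 0}, {"xyz": [0, 0, 0], "spin": 0}]}}

```text
time: 16.45
tool_pos: [598.7, 150.1, 153.0]
tcp_rot: [-3.141, -0.0, 2.85]
contact_force: [-0.3, 0.9, -1.7]
grip_width: 15.6
finger_force: 30.0
```

Run:
```python
from plant import bot
import cv2,numpy as np
o=bot.get_obs(); print(o["time"],o["tool_pos"],o["contact_force"],o["moment"])
s=bot.capture("scene");t=bot.capture("top")
o=bot.get_obs(); print(o["tool_pos"],o["contact_force"],o["moment"])
cv2.imwrite("pics/m2.png",np.hstack([cv2.resize(s[190:280,345:435],(540,540),interpolation=cv2.INTER_CUBIC)]))
```

```text
16.45 [598.70336958 150.08639809 152.97606942] [-0.29518347  0.85885475 -1.72824647] [ 0.35934774 -0.03014871 -0.04753019]
[598.70378489 150.09656744 153.00240276] [-0.83981307  1.42561628 -2.30559072] [0.34990489 0.00830275 0.02216804]
```

View pics/m2.png

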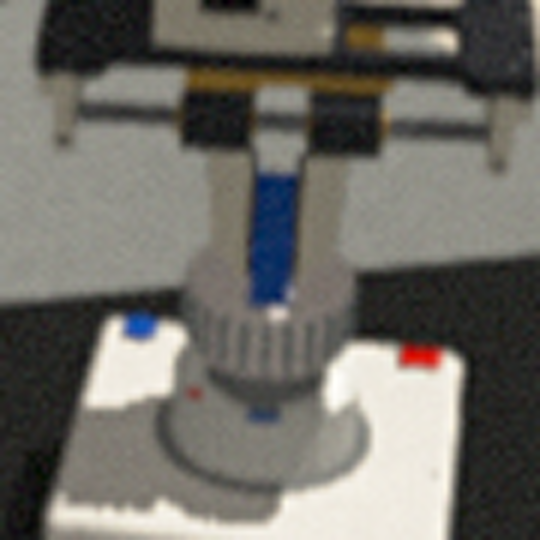

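The shift freed it: the cartridge sits upright in the bore, above the near blue mark, with no force. I'll keep feeling downward for the slots.

{"method": "jog_arm", "body": {"targets": [{"xyz": [0, 0, 0.01], "spin": 0}, {"xyz": [0, 0, 0.01], "spin": 0}, {"xyz": [0, 0, 0.01], "spin": 0}, {"xyz": [0, 0, 0], "spin": 0}, {"xyz": [0, 0, 0], "spin": 0}, {"xyz": [0, 0, 0], "spin": 0}, {"xyz": [0, 0, 0], "spin": 0}, {"xyz": [0, 0, 0], "spin": 0}, {"xyz": [0, 0, 0], "spin": 0}, {"xyz": [0, 0, 0], "spin": 0}]}}

```text
time: 17.8
tool_pos: [598.8, 150.1, 150.7]
tcp_rot: [3.142, 0.0, 2.85]
contact_force: [-0.6, 3.2, -1.8]
grip_width: 15.9
finger_force: 30.0
```

Run:
```python
from plant import bot
o=bot.get_obs(); print(o["time"],o["tool_pos"],o["tcp_rot"],o["contact_force"],o["moment"])
```

```text
17.8 [598.78122176 150.096206   150.67777109] [3.14158643e+00 5.80928277e-07 2.84981166e+00] [-0.57634803  3.17992952 -1.79871985] [ 0.66579601 -0.09873016  0.03071508]
```

The lugs are in the slots (underside 92, no vertical load). A light sideways push of about +3 N in y remains, so I'll ease over in +y and continue to the plunger.

{"method": "jog_arm", "body": {"targets": [{"xyz": [0, 0.008, 0], "spin": 0}, {"xyz": [0, 0, 0], "spin": 0}, {"xyz": [0, 0, 0.01], "spin": 0}, {"xyz": [0, 0, 0.01], "spin": 0}, {"xyz": [0, 0, 0.01], "spin": 0}, {"xyz": [0, 0, 0.01], "spin": 0}, {"xyz": [0, 0, 0], "spin": 0}, {"xyz": [0, 0, 0], "spin": 0}, {"xyz": [0, 0, 0], "spin": 0}, {"xyz": [0, 0, 0], "spin": 0}]}}

```text
time: 19.05
tool_pos: [599.1, 150.6, 147.6]
tcp_rot: [-3.141, 0.0, 2.85]
contact_force: [-0.7, 0.2, 1.6]
grip_width: 15.8
finger_force: 30.0
```

Run:
```python
from plant import bot
o=bot.get_obs(); print(o["time"],o["tool_pos"],o["tcp_rot"],o["contact_force"],o["moment"])
```

```text
19.05 [599.06141937 150.5803623  147.56857368] [-3.14147453e+00  3.01270245e-04  2.84978977e+00] [-0.66447251  0.20803431  1.63732675] [-0.06702782  0.00627737 -0.05683093]
```

The plunger is met at about 3.7 N with no sideways load. Next I'll press to about 23 mm below the mouth, gently.

{"method": "jog_arm", "body": {"targets": [{"xyz": [0, 0, 0.02], "spin": 0}, {"xyz": [0, 0, 0.02], "spin": 0}, {"xyz": [0, 0, 0.02], "spin": 0}, {"xyz": [0, 0, 0.02], "spin": 0}, {"xyz": [0, 0, 0.02], "spin": 0}, {"xyz": [0, 0, 0.02], "spin": 0}, {"xyz": [0, 0, 0.02], "spin": 0}, {"xyz": [0, 0, 0], "spin": 0}, {"xyz": [0, 0, 0], "spin": 0}, {"xyz": [0, 0, 0], "spin": 0}]}}

```text
time: 20.3
tool_pos: [599.1, 150.6, 136.5]
tcp_rot: [3.142, 0.0, 2.85]
contact_force: [-1.2, -0.9, 5.2]
grip_width: 15.9
finger_force: 30.0
```

Run:
```python
from plant import bot
o=bot.get_obs(); print(o["time"],o["tool_pos"],o["tcp_rot"],o["contact_force"],o["moment"])
```

```text
20.3 [599.1112297  150.62136038 136.48638893] [3.14155992e+00 4.84430153e-04 2.84977124e+00] [-1.15542965 -0.87945678  5.24567161] [-0.19424286  0.12816111  0.0277475 ]
```

At 22 mm below the mouth with the expected 7 to 8 N. I'll press slightly deeper, then begin the clockwise turn (positive spin).

{"method": "jog_arm", "body": {"targets": [{"xyz": [0, 0, 0.012], "spin": 0}, {"xyz": [0, 0, 0], "spin": 0}, {"xyz": [0, 0, 0], "spin": 0.3}, {"xyz": [0, 0, 0], "spin": 0.5}, {"xyz": [0, 0, 0], "spin": 0.5}, {"xyz": [0, 0, 0], "spin": 0.5}, {"xyz": [0, 0, 0], "spin": 0.5}, {"xyz": [0, 0, 0], "spin": 0}, {"xyz": [0, 0, 0], "spin": 0}, {"xyz": [0, 0, 0], "spin": 0}]}}

```text
time: 21.55
tool_pos: [599.1, 151.2, 135.7]
tcp_rot: [3.141, 0.0, 2.62]
contact_force: [-1.3, 0.8, 6.7]
grip_width: 15.8
finger_force: 30.0
```

Run:
```python
from plant import bot
o=bot.get_obs(); print(o["time"],o["tool_pos"],o["tcp_rot"],o["contact_force"],o["moment"])
```

```text
21.55 [599.09499659 151.21222037 135.68992555] [3.14051271e+00 1.61325066e-04 2.61981060e+00] [-1.28737146  0.81299481  6.69199924] [ 0.22837183  0.13546177 -0.04566968]
```

{"method": "jog_arm", "body": {"targets": [{"xyz": [0, 0, 0], "spin": 0.5}, {"xyz": [0, 0, 0], "spin": 0.5}, {"xyz": [0, 0, 0], "spin": 0.5}, {"xyz": [0, 0, 0], "spin": 0.5}, {"xyz": [0, 0, 0], "spin": 0.5}, {"xyz": [0, 0, 0], "spin": 0.5}, {"xyz": [0, 0, 0], "spin": 0.5}, {"xyz": [0, 0, 0], "spin": 0.5}, {"xyz": [0, 0, 0], "spin": 0}, {"xyz": [0, 0, 0], "spin": 0}]}}

```text
time: 22.8
tool_pos: [599.4, 151.1, 135.8]
tcp_rot: [3.14, 0.0, 2.22]
contact_force: [-0.9, 0.6, 6.1]
grip_width: 15.8
finger_force: 30.0
```

Run:
```python
from plant import bot
o=bot.get_obs(); print(o["time"],o["tool_pos"],o["tcp_rot"],o["contact_force"],o["moment"])
```

```text
22.8 [599.4165011  151.14500214 135.8227003 ] [3.13992583e+00 2.33240425e-04 2.21975692e+00] [-0.87059004  0.56146278  6.12890945] [ 0.09796569  0.04923221 -0.10753599]
```

{"method": "jog_arm", "body": {"targets": [{"xyz": [0, 0, 0], "spin": 0.5}, {"xyz": [0, 0, 0], "spin": 0.5}, {"xyz": [0, 0, 0], "spin": 0.5}, {"xyz": [0, 0, 0], "spin": 0.4}, {"xyz": [0, 0, 0], "spin": 0.3}, {"xyz": [0, 0, 0], "spin": 0.3}, {"xyz": [0, 0, 0], "spin": 0}, {"xyz": [0, 0, 0], "spin": 0}, {"xyz": [0, 0, 0], "spin": 0}, {"xyz": [0, 0, 0], "spin": 0}]}}

```text
time: 24.05
tool_pos: [599.8, 151.4, 136.0]
tcp_rot: [3.139, -0.0, 1.97]
contact_force: [0.5, 1.7, 6.3]
grip_width: 15.6
finger_force: 30.0
```

Run:
```python
from plant import bot
o=bot.get_obs(); print(o["time"],o["tool_pos"],o["tcp_rot"],o["contact_force"],o["moment"])
```

```text
24.05 [599.82208991 151.37065853 135.99700817] [ 3.13875921e+00 -1.48698626e-04  1.96987029e+00] [0.52756582 1.69562484 6.27739612] [ 0.2909761  -0.18402041  0.02043415]
```

Turned 50° from the slots without touching an end stop. I'll let it up slowly and check that the recesses hold it.

{"method": "jog_arm", "body": {"targets": [{"xyz": [0, 0, -0.02], "spin": 0}, {"xyz": [0, 0, -0.02], "spin": 0}, {"xyz": [0, 0, -0.02], "spin": 0}, {"xyz": [0, 0, -0.02], "spin": 0}, {"xyz": [0, 0, -0.01], "spin": 0}, {"xyz": [0, 0, -0.01], "spin": 0}, {"xyz": [0, 0, 0], "spin": 0}, {"xyz": [0, 0, 0], "spin": 0}, {"xyz": [0, 0, 0], "spin": 0}, {"xyz": [0, 0, 0], "spin": 0}]}}

```text
time: 25.3
tool_pos: [598.8, 150.9, 142.6]
tcp_rot: [-3.141, -0.0, 1.97]
contact_force: [1.9, 4.4, -2.4]
grip_width: 16.0
finger_force: 30.0
```

Run:
```python
from plant import bot
o=bot.get_obs(); print(o["time"],o["tool_pos"],o["tcp_rot"],o["contact_force"],o["moment"])
```

```text
25.3 [598.7554294  150.8508019  142.60716557] [-3.14079651e+00 -4.78501614e-04  1.96981643e+00] [ 1.93534655  4.44760806 -2.36869286] [ 0.82107676 -0.76760896 -0.03474626]
```

The underside stays about 16 mm below the mouth and the recesses, not the gripper, now take the spring force, so it is locked. I'll relieve the slight side load, release and retreat.

{"method": "jog_arm", "body": {"targets": [{"xyz": [0.007, 0.007, 0], "spin": 0}, {"xyz": [0, 0, 0], "spin": 0}, {"xyz": [0, 0, 0], "spin": 0}, {"xyz": [0, 0, 0], "spin": 0}, {"xyz": [0, 0, 0], "spin": 0}, {"xyz": [0, 0, 0], "spin": 0}, {"xyz": [0, 0, 0], "spin": 0}, {"xyz": [0, 0, 0], "spin": 0}, {"xyz": [0, 0, 0], "spin": 0}, {"xyz": [0, 0, 0], "spin": 0}]}}

```text
time: 26.55
tool_pos: [598.9, 151.1, 142.8]
tcp_rot: [-3.14, 0.0, 1.97]
contact_force: [0.9, -1.3, -11.8]
grip_width: 16.2
finger_force: 30.0
```

{"method": "jog_arm", "body": {"targets": [{"xyz": [0, 0, 0], "spin": 0}, {"xyz": [0, 0, 0], "spin": 0}, {"xyz": [0, 0, 0], "spin": 0}, {"xyz": [0, 0, 0], "spin": 0}, {"xyz": [0, 0, 0], "spin": 0}, {"xyz": [0, 0, 0], "spin": 0}, {"xyz": [0, 0, 0], "spin": 0}, {"xyz": [0, 0, 0], "spin": 0}, {"xyz": [0, 0, 0], "spin": 0}, {"xyz": [0, 0, 0], "spin": 0}], "gripper": 60}}

```text
time: 27.8
tool_pos: [599.3, 151.4, 143.3]
tcp_rot: [-3.142, 0.0, 1.97]
contact_force: [0.2, -0.5, 0.9]
grip_width: 55.1
finger_force: 0.0
```

{"method": "jog_arm", "body": {"targets": [{"xyz": [0, 0, -0.1], "spin": 0}, {"xyz": [0, 0, -0.2], "spin": 0}, {"xyz": [0, 0, -0.3], "spin": 0}, {"xyz": [0, 0, -0.3], "spin": 0}, {"xyz": [0, 0, -0.2], "spin": 0}, {"xyz": [-0.4, 0, 0], "spin": 0}, {"xyz": [-0.6, 0, 0], "spin": 0}, {"xyz": [-0.6, 0, 0], "spin": 0}, {"xyz": [-0.3, 0, 0], "spin": 0}, {"xyz": [0, 0, 0], "spin": 0}]}}

```text
time: 29.05
tool_pos: [658.5, 10.2, 231.2]
tcp_rot: [-3.141, -0.0, 1.968]
contact_force: [-0.2, 0.9, -0.0]
grip_width: 55.0
finger_force: 0.0
```

Run:
```python
from plant import bot
import cv2,numpy as np
t=bot.capture("top");s=bot.capture("scene")
cv2.imwrite("pics/t3.png",t)
cv2.imwrite("pics/m3.png",np.hstack([cv2.resize(t[174:274,210:310],(400,400),interpolation=cv2.INTER_CUBIC),cv2.resize(s[210:310,340:440],(400,400),interpolation=cv2.INTER_CUBIC)]))
```

```text
(no output)
```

View pics/m3.png

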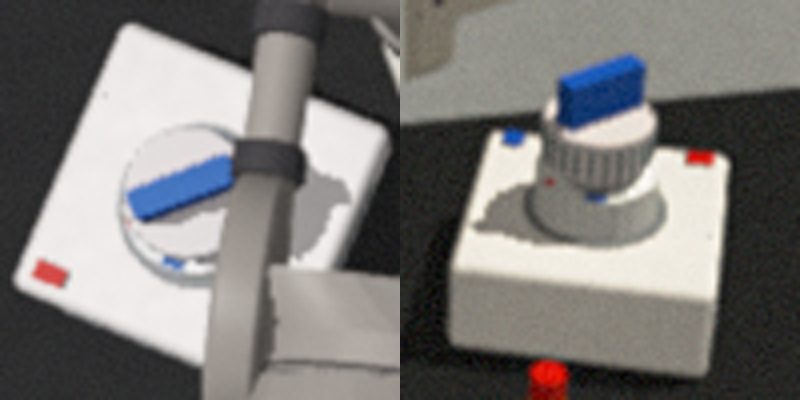

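The cartridge stands upright in the neck, with its bar close to the red locked marks. Before release it resisted a 10 N upward pull at lock height. I'm handing it in.

```bash
python3 -c "
from plant import bot
print(bot.close_job())"
```

```text
the job is handed in; nothing more can be done
None
```

I fitted the filter cartridge, turned it about 50° clockwise to lock and released it; it stood upright about 16 mm below the neck's mouth, and I handed the job in at about 29 s (no verdict was returned).

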